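# Level the worktop shelf by its screw foot

## Robot

A 7-joint arm with a two-finger parallel gripper is mounted at the origin on a cart in front of the work surface, level with it; the furniture and walls round the work are solid. World frame = base frame: x ahead of the robot, y to its left, z up, the work surface at z = 0. Lengths are in m, angles in degrees, forces in N, time in s.
With the tool pointing down it reaches from about 0.4 to 0.85 m from the base axis. Payload 4.5 kg.
Tool frame: the origin (TCP) lies midway between the tips of the shut fingers; the grasp point (between the pads) lies 19 mm behind it (hold_point_z is the distance from the TCP to the grasp point, in m); z points along the fingers, y is the direction in which the jaws open and shut (so a half turn about z gives the same grasp; the last joint's range is limited). The gripper opens to 85 mm and grips with 20 to 120 N. Pads are 22 mm wide; open, the fingers measure 114 mm over their backs; the gripper's body (76 mm by 85 mm) begins 54 mm behind the grasp point. The pads swing forward as they close: fully open they stand 13 mm farther back than shut.
Start: joints at [70.634, 39.483, -11.15, 89.685, 9.013, 51.709, -12.324], TCP at [0.227, -0.582, 0.231] pointing down, gripper open.
Joint ranges: [-172.22, 172.22], [-26.19, 119.32], [-84.43, 86.54], [7.71, 146.69], [-57.33, 237.33], [2.42, 119.75], [-152.13, 152.13]. Speed limits (degrees/s): [147.25, 147.25, 180, 180, 180, 180, 180].

## Interface

Orientations are given as [roll, pitch, yaw] about the fixed x, y, z axes, in that order (R = Rz(yaw) Ry(pitch) Rx(roll)).
In Python, from cell import * gives the robot as it stands.
- The arm moves only by the shell command python3 -m handwheel 'ROWS' [FORCE]. ROWS is JSON, a list of rows, each a list of 3 entries, a list of its own where there are three numbers: the shift along the world's x, y, z in mm, then the turn, a rotation vector about the world's x, y, z in rad, then the finger opening in mm, from 0 to 85.4. In form: [[[dx, dy, dz], [rx, ry, rz], grip], ...]. A call has 1 to 20 rows; each row shifts and turns the pose as measured when the row begins; what a row does not reach is not made up. A row lasts 1/10 s, in which the tool goes at most 50 mm and 8.59 degrees, less where a joint would pass 70% of its speed; a pose out of reach is approached as far as the arm can. A call is refused whole if a number of a shift passes 50 or a number of a turn 0.15, either way. A call with a gripper value outside its range is refused whole. The fingers move at their own pace and stop on an object; FORCE is the grip in N (left out, the last holds). Time passes only in rows, so rows that do not move let the fingers close. It gives the time, the measured TCP pose, the force and the opening at its end, in the units of the state.
- read_state(): the state, without advancing time (a new reading comes with each control period).
- snapshot(name): name is "side" or "top"; returns the picture (400x640x3 uint8, red, green, blue); there is no depth.
- calibration(name): a dict with "camera_matrix" (3x3 intrinsics, pixels), "world_from_camera" (4x4, takes a point from camera to world coordinates). Camera axes: x right, y up, looking along -z (the intrinsics and any distortion apply to the point x, -y, -z); pixel columns grow to the right and rows downward; lengths in m; the calibration is good to about 2 mm. A picture is of the moment at which its call begins. calibration takes no time and is no camera call.
- job_done(): hands the job in, once; it reports no verdict.
Trained networks look in the newest picture that a camera, given by its name, has taken for a name from the list of things; names that differ only in an ending like _2 or _b are one class to them, and where a whole thing is asked for, a point or a joint stands for the part that bears it (a point fixed in the world has none). Each returns a list of dicts, best first, with "score" (0 to 1); they miss things now and then, are a little off and sometimes report something else, mostly with a low value. They report only what shows in the picture. A call takes as long as a camera call. They do not tell look-alikes from the thing itself.
- silhouettes(camera, label): "pixels" (400x640 bool, what is visible of it) and "position" ([column, row] in pixels, amid what is visible of it).
- pinpoint(camera, label): "position" ([column, row] in pixels: a listed point, or the origin of a listed thing).
The state is a dict: "clock": time; "joint_pos": joint angles; "joint_velocities": joint speeds; "joint_efforts": joint torques, N m; "tcp_pos": TCP position; "tcp_rot": TCP orientation; "contact_force": force on the tool from outside, world axes, zero at the start; "ft_torque": the same for the moment, N m; "grip_width": finger opening in m.
Only numpy, scipy, OpenCV 4.12 (cv2) and the standard library are available. Lean on these libraries where they do the work, as an engineer would, in place of code of your own. Each camera call takes 0.05 s, during which the arm holds its last target.

## Task

The little shelf on the worktop sags at the end with the screw foot. Lift the round grey cap off that foot's adjuster and set it down out of the way, a hand's breadth off; then grip the black hex head, press it down firmly (about 10 N, so that the rubber sole beds as it will under load) and turn it until the bubble of the spirit level on the board stands between its two black lines. Finish still gripping the head and pressing it down with the bubble centred, so that I can run up the lock nut; leave the spirit level, the two spice jars and the green mug where they are.

Things in the scene. Friction and masses are not known exactly. Their poses are not given: they have to be found in the camera images.
- shelf: Where the shelf stands (fixed). Origin on the worktop, on the screw foot's upright axis; x across the depth, y along the shelf to the steel leg frame at y = +380 mm, z up. Wooden board: x -80 to 80, y -50 to 425 mm, 18 thick, top 120 mm up when level. It pivots on the leg frame; this end is carried by the screw foot, at first too short (sags 2 to 5 mm). Mug and cup below are fixed.
- board_top (a point): Point on the board's top face on the axis of the screw foot, about 120 mm above the worktop; it rises and sinks with the board's end. A steel lock nut, 28 mm wide and 7 mm high, lies on the board here, round the spindle.
- cap: Loose grey plastic cover cap, a plain round cup turned upside down over the hex head: 48 mm outside diameter, 49 mm high, walls 2.5 mm, about 40 g. Origin: centre of its open rim, which rests on the board; z up to its closed top. It lifts straight up and must rise 45 mm to clear the head.
- hex_head: Black hexagonal head of the screw foot, under the cap: 32 mm across flats, 37 across corners, 26 high. Origin: centre of its underside, 130 mm above the worktop and 10 to 15 mm above the board. z up; x is square to one pair of flats, the other pairs lie at 60 and 120 degrees. Fingers closing along x or along those meet two flats.
- hex_top (a point): Centre of the hex head's top. Turned CLOCKWISE seen from above, the foot gets longer and the board's end climbs 2.5 mm per radian, while the head keeps its height over the worktop. 1.3 to 2.5 rad clockwise are needed under 10 N; the end stops are farther off, so it can be overshot. It stays where it is left; turning takes about 0.2 N m.
- sole (a joint): How far the rubber sole under the screw foot is squashed, as the angle in rad by which it lets head and board end down (about the leg frame, 380 mm away): about 0 when nobody presses, 0.00033 per newton pressed down on the head, so 10 N reads 0.0033 (the head gives 1 mm per 8 N).
- level: Loose pocket spirit level, 200 x 24 x 50 mm, 0.35 kg, aluminium with black ends, standing upright on the board along its length. Origin: centre of its underside; x along its length, z up.
- vial_mid (a point): Middle of the clear yellow-green vial in the open top of the level, between the two black lines, which stand 10.5 mm either side of it; x along the level, z up. The bubble can run 13 mm to either side of it, then stands at the end of the vial.
- bubble (a point): Centre of the pale bubble, 14 mm long; it goes to the high end, so at first it stands off towards the leg frame. Centred when within 3.5 mm of vial_mid along the level. 1 rad of clockwise turn moves it 6.6 mm towards the screw foot; each 10 N pressed on the head moves it 3.3 mm the other way. It rests about 1 s after the board does.
- spice_a: Spice jar, 44 mm wide, 103 mm high, standing on the board at the fixed leg frame; leave alone. Origin: centre of its underside.
- spice_b: Spice jar, 40 mm wide, 105 mm high, standing on the board beside the other; leave alone. Origin: centre of its underside.
- green_mug: Pale green mug, 81 x 89 x 72 mm, on the worktop behind the screw foot's end; leave alone. Origin: centre of its underside.
Mind the look-alikes: they are no part of the job. There is more than one size of the cap; the job needs the smaller.

How it is judged (in metres and radians):
On the way, in this order (a step that is already met when the one before it is completed fails the run):
1. the cap is off the adjuster and set down clear of it (horizontal distance between cap and hex_top above 0.06 m and height (world z) of cap between -0.01 and 0.19 m and contact force between the fingers and cap below 0.1 N and linear speed of cap below 0.02 m/s), for 0.2 s.
2. the bare hex head is gripped and pressed down with 5 N or more (value of joint sole above 0.0016 rad and contact force between the fingers and hex_head above 5 N), for 0.2 s.
At the end, for the whole second after the job is handed in: Bubble at rest within 3.5 mm of the middle of its vial, level lying along the board, while the fingers hold the hex head and press it down with 5 N or more (sole over 0.0016 rad); the cap lies let go and still on the worktop or board, more than 60 mm from the head (all of step 1 and all of step 2 and x of bubble in the frame of vial_mid between -0.0035 and 0.0035 m and angle between level's own z axis and vertical below 0.06 rad and angle between the x axis of level and the y axis of shelf, either way round below 0.15 rad and z of level in the frame of board_top between -0.008 and 0.008 m); the arm keeps its last pose, push and grip.
It fails at once if the head is pressed with more than about 30 N (value of joint sole above 0.0099 rad).
It fails at once if the spirit level is shifted by more than 25 mm (distance of level from where it was at the start of the episode above 0.025 m).
It fails at once if a spice jar is shifted by more than 25 mm (distance of any of spice_a, spice_b from where it was at the start of the episode above 0.025 m).
It fails at once if the green mug is shifted by more than 25 mm (distance of green_mug from where it was at the start of the episode above 0.025 m).
It also fails if it takes over 58 s, if anything falls off the work surface, if the arm or the gripper's body presses on something with over 40 N, if the wrist force passes 120 N, or if a joint passes its speed limit or range.

## Working session

There is one attempt and no reset: what is moved stays moved. The work goes in short steps, Python scripts to look and compute and a shell command to move; the robot and the scene stay as the last step left them, time stands still between calls to the robot, and variables do not carry over. Pictures are saved under pics/ and viewed, and the job is handed in when it is done.

```bash
mkdir -p pics; ls; cat > h.py <<'E'
from cell import *
import numpy as np, cv2
def save(n,im): cv2.imwrite('pics/'+n+'.png',cv2.cvtColor(im,cv2.COLOR_RGB2BGR))
def ray(cam,p):
    c=calibration(cam);K=np.array(c["camera_matrix"]);T=np.array(c["world_from_camera"])
    d=np.linalg.inv(K)@np.array([p[0],p[1],1.]);d=T[:3,:3]@np.array([d[0],-d[1],-d[2]])
    return T[:3,3],d
def atz(cam,p,z):
    o,d=ray(cam,p);return o+d*(z-o[2])/d[2]
def proj(cam,X):
    c=calibration(cam);K=np.array(c["camera_matrix"]);T=np.linalg.inv(np.array(c["world_from_camera"]))
    q=T[:3,:3]@np.array(X)+T[:3,3];q=K@np.array([q[0],-q[1],-q[2]]);return q[:2]/q[2]
E
python3 - <<'E'
from h import *
s=read_state();print(s)
for c in("side","top"):
    save(c+'0',snapshot(c));k=calibration(c);print(k)
    for l in("cap","hex_head","level","shelf","green_mug","spice_a"):
        for r in pinpoint(c,l):print(c,l,r)
E
```

```text
pics
{'clock': 0.0, 'joint_pos': array([ 70.63222226,  39.53207371, -11.14413335,  89.74803525,
         9.01030625,  51.70762358, -12.32107713]), 'joint_velocities': array([-0.10500696, -0.07932471, -0.00646644,  0.08681691,  0.00503016,
       -0.02577799, -0.03847938]), 'joint_efforts': array([ 1.19860288e-03, -5.39613998e+01, -1.26646612e+00, -1.58544999e+01,
        9.00481129e-03,  9.52933158e-03, -1.32679693e-05]), 'tcp_pos': array([ 0.2267899 , -0.58168423,  0.23048109]), 'tcp_rot': array([-1.79894030e+02,  6.35911901e-03,  2.13108699e+01]), 'contact_force': array([-0.18578858,  0.35374873,  0.35553287]), 'ft_torque': array([-0.02271782,  0.03201799,  0.01408643]), 'grip_width': 0.08521248092890317}
{'camera_matrix': array([[363.54715508,   0.        , 321.25208596],
       [  0.        , 363.54715508, 196.59859063],
       [  0.        ,   0.        ,   1.        ]]), 'world_from_camera': array([[ 0.95584518,  0.19229971, -0.22221793,  0.43041532],
       [-0.2929178 ,  0.56260094, -0.77309724, -0.51132776],
       [-0.02364635,  0.80405286,  0.59408741,  0.60034922],
      
[... 622 characters left out ...]
7],
       [  0.        , 392.84738995, 201.39656945],
       [  0.        ,   0.        ,   1.        ]]), 'world_from_camera': array([[-0.02678358,  0.98838625, -0.14958361,  0.44671625],
       [-0.99943493, -0.02951667, -0.01608085,  0.13543516],
       [-0.0203093 ,  0.14906838,  0.9886183 ,  0.997011  ],
       [ 0.        ,  0.        ,  0.        ,  1.        ]])}
top cap {'position': [375.8, 235.1], 'score': 0.92}
top cap {'position': [438.4, 213.3], 'score': 0.74}
top level {'position': [287.7, 220.3], 'score': 0.6}
top green_mug {'position': [393.4, 173.2], 'score': 0.71}
top spice_a {'position': [204.1, 227.6], 'score': 0.82}
top spice_a {'position': [213.4, 257.5], 'score': 0.6}
```

View pics/side0.png

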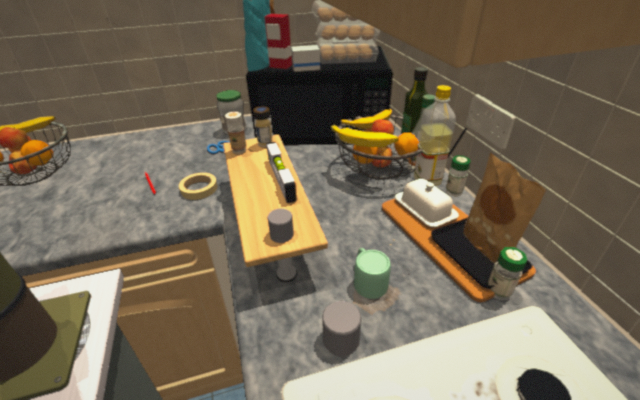

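View pics/top0.png

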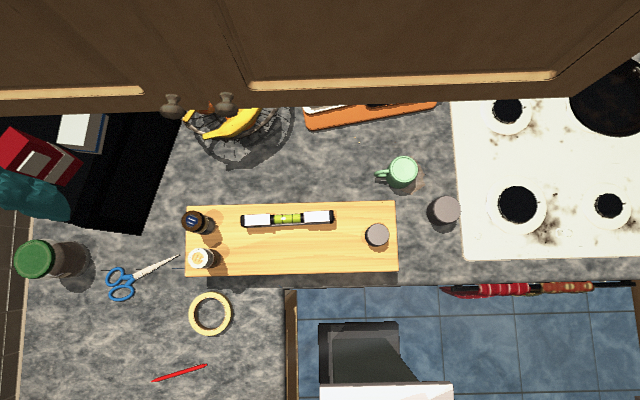

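```bash
python3 - <<'E'
from h import *
for p in ([375.8,235.1],[438.4,213.3]):
    print(atz('top',p,0.117),atz('top',p,0))
for p in ([285.2,233.1],[342.7,339.5]): print(atz('side',p,0.117),atz('side',p,0))
print('level',atz('top',[287.7,220.3],.118),atz('side',[280.5,174.6],.118))
for a,z in(([204.1,227.6],.12),([213.4,257.5],.12),([393.4,173.2],0)):print(atz('top',a,z))
for a,z in(([267.5,141.6],.12),([240.,154.4],.12),([369.8,283.1],0)):print(atz('side',a,z))
import cv2
a=cv2.imread('pics/top0.png')[140:300,180:480];b=cv2.imread('pics/side0.png')[100:360,200:430]
cv2.imwrite('pics/z1.png',cv2.resize(a,None,fx=2.6,fy=2.6,interpolation=2));cv2.imwrite('pics/z2.png',cv2.resize(b,None,fx=2.3,fy=2.3,interpolation=2))
E
```

```text
[0.4999796  0.02119759 0.117     ] [ 5.07061116e-01  6.00938125e-03 -1.11022302e-16]
[ 0.54478558 -0.12105455  0.117     ] [ 0.55782418 -0.1551556   0.        ]
[0.50812925 0.02462489 0.117     ] [0.52694077 0.15435813 0.        ]
[ 0.53806882 -0.22781379  0.117     ] [ 0.56412753 -0.15918611  0.        ]
level [0.5386933  0.21732927 0.118     ] [0.54301564 0.23512483 0.118     ]
[0.52743703 0.4056516  0.12      ]
[0.46025631 0.3837754  0.12      ]
[ 0.66537164 -0.04715639  0.        ]
[0.54307208 0.41210198 0.12      ]
[0.46038138 0.36495124 0.12      ]
[ 0.6619384  -0.05444387  0.        ]
```

View zooms.

View pics/z1.png

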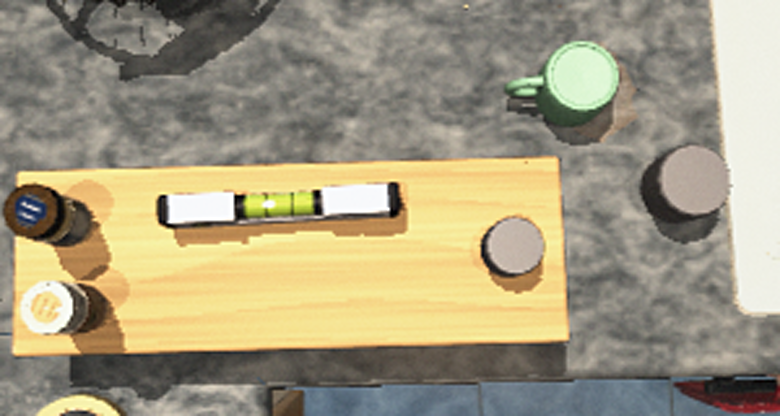

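View pics/z2.png

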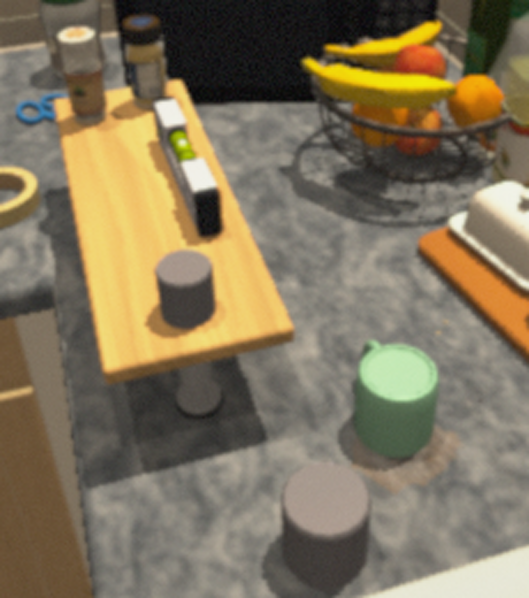

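```bash
python3 - <<'E'
from h import *
S={}
for c in('top','side'):
    for r in silhouettes(c,'cap'):
        m=r['pixels'];ys,xs=np.nonzero(m);print(c,r['score'],r['position'],m.sum(),xs.min(),xs.max(),ys.min(),ys.max())
# board edges from top image: wood mask
im=snapshot('top');hsv=cv2.cvtColor(im,cv2.COLOR_RGB2HSV)
m=((hsv[...,0]>10)&(hsv[...,0]<25)&(hsv[...,1]>90)&(hsv[...,2]>150)).astype('uint8');m[:195]=0;m[290:]=0;m[:,:180]=0;m[:,420:]=0
m=cv2.morphologyEx(m,cv2.MORPH_OPEN,np.ones((3,3)))
r=cv2.minAreaRect(cv2.findNonZero(m));b=cv2.boxPoints(r);print(r)
for q in b:print(q,atz('top',q,.12))
E
```

```text
top 0.98 [375.4, 234.1] 408 364 387 224 245
top 0.78 [442.6, 211.3] 822 426 460 196 225
top 0.75 [197.5, 223.5] 627 181 215 211 234
side 0.84 [341.4, 326.9] 1835 322 361 300 355
side 0.69 [282.8, 223.9] 734 268 293 208 242
((290.73590087890625, 238.13809204101562), (71.10057067871094, 213.22930908203125), 88.33971405029297)
[183.13599 205.69171] [0.5786445  0.45433404 0.12      ]
[396.2758  199.51373] [ 0.57838559 -0.02825926  0.12      ]
[398.33582 270.58447] [ 0.42088131 -0.02382496  0.12      ]
[185.19601 276.76245] [0.41978105 0.44587469 0.12      ]
```

Look-alikes: a grey cap at top (376,234) / side (281,226), standing on the board at the foot's end, and a visibly larger one at top (443,210) / side (341,327) on the worktop. The crop shows the one on the board is smaller (24 px against about 32 px wide) and sits on the foot's axis, so it is the one to take. World position is about (0.502, 0.022), which agrees with the board edges.

```bash
python3 -m handwheel '[[[22,28,2],[0,0,0],85],[[22,28,2],[0,0,0],85],[[22,28,2],[0,0,0],85],[[22,28,2],[0,0,0],85],[[22,28,2],[0,0,0],85],[[22,28,0],[0,0,0],85],[[22,28,0],[0,0,0],85],[[22,28,0],[0,0,0],85],[[22,28,0],[0,0,0],85],[[22,28,0],[0,0,0],85]]'
python3 - <<'E'
from h import *
for p in([376.2,234.8],[377,234.5]):print(atz('top',p,.166))
b=cv2.imread('pics/top0.png')[215:260,350:405];cv2.imwrite('pics/c1.png',cv2.resize(b,None,fx=10,fy=10,interpolation=0))
b=cv2.imread('pics/side0.png')[195:255,250:315];cv2.imwrite('pics/c2.png',cv2.resize(b,None,fx=8,fy=8,interpolation=0))
for z in(.117,.166):print(proj('top',[.501,.0225,z]),proj('side',[.501,.0225,z]))
E
```

```text
clock: 1.85
tcp_pos: [0.4484, -0.2979, 0.2425]
tcp_rot: [179.6, 0.1, 20.5]
contact_force: [0.1, -0.7, -0.9]
grip_width: 0.085
[0.49762046 0.02668781 0.166     ]
[0.49820357 0.02497717 0.166     ]
[375.19260437 234.65842205] [281.8913829  234.56855213]
[378.11197563 233.13857601] [279.60850056 215.31242997]
```

View pics/c1.png

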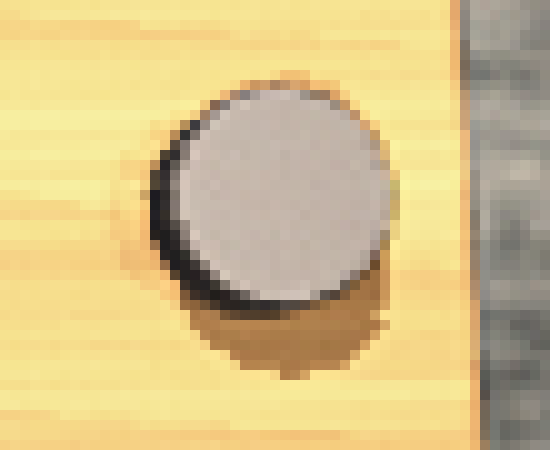

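View pics/c2.png

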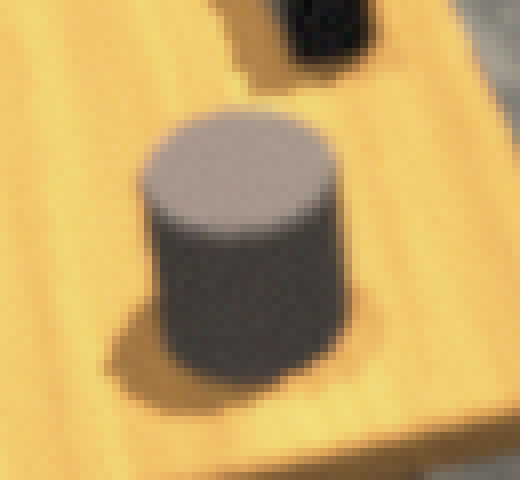

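Crops: the cap's top disc is centred at top (378.3, 234.3) and side (279.8, 216.6), so the cap is at about (0.4995, 0.0215). It is the smaller cap, on the shelf. Moving over it.

```bash
python3 -m handwheel '[[[5,32,0],[0,0,0],85],[[5,32,0],[0,0,0],85],[[5,32,0],[0,0,0],85],[[5,32,0],[0,0,0],85],[[5,32,0],[0,0,0],85],[[5,32,0],[0,0,0],85],[[5,32,0],[0,0,0],85],[[5,32,0],[0,0,0],85],[[5,32,0],[0,0,0],85],[[5,25,0],[0,0,0],85],[[0,0,0],[0,0,0],85]]' 40
```

```text
clock: 2.95
tcp_pos: [0.5056, 0.0351, 0.2447]
tcp_rot: [179.6, -0.5, 21.1]
contact_force: [0.7, -0.2, 0.0]
grip_width: 0.0849
```

```bash
python3 -m handwheel '[[[-5,-12,-5],[0.008,0.008,0],85],[[-1,-2,-25],[0,0,0],85],[[0,0,-25],[0,0,0],85],[[0,0,0],[0,0,0],85]]'
python3 - <<'E'
from h import *
a=snapshot('top')[180:290,320:440];b=snapshot('side')[140:270,200:360]
save('d',np.hstack([cv2.resize(a,(400,367)),cv2.resize(b,(400,367))]))
E
```

```text
clock: 3.35
tcp_pos: [0.4985, 0.0143, 0.1886]
tcp_rot: [-180.0, -0.2, 20.9]
contact_force: [0.1, -0.8, -0.3]
grip_width: 0.085
```

View pics/d.png

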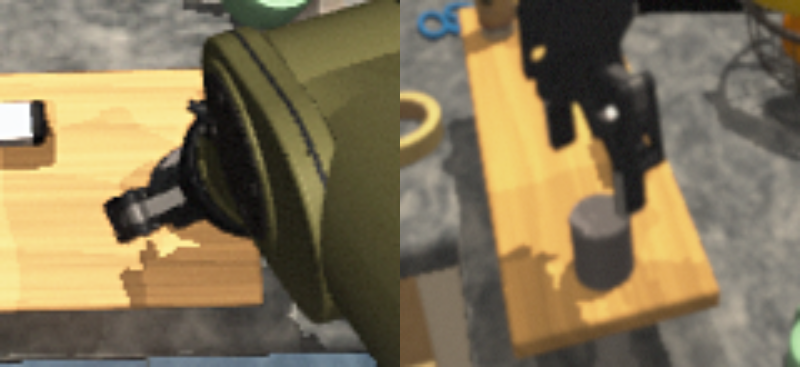

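```bash
python3 - <<'E'
from h import *
for s in(1,-1):
    print(proj('side',[.4985+s*.36*.0425,.0143-s*.93*.0425,.2016]))
E
python3 -m handwheel '[[[0.5,4,-10],[0,0,0],85],[[0,2,-20],[0,0,0],85],[[0,0,-20],[0,0,0],85],[[0,0,-8],[0,0,0],85],[[0,0,0],[0,0,0],85]]'
```

```text
[290.57973215 214.50953265]
[265.2195522  192.62631734]
clock: 3.95
tcp_pos: [0.5049, 0.0203, 0.1346]
tcp_rot: [179.8, -1.1, 20.7]
contact_force: [-0.7, 0.3, 0.3]
grip_width: 0.0848
```

```bash
python3 -m handwheel '[[[-5,1,-6],[-0.005,0.017,0],85],[[0,0,0],[0,0,0],85]]'
python3 - <<'E'
from h import *
b=snapshot('side')[140:270,200:360]
save('e',cv2.resize(b,(640,520)))
E
```

```text
clock: 4.15
tcp_pos: [0.5003, 0.0215, 0.1293]
tcp_rot: [179.9, -0.1, 20.7]
contact_force: [0.1, -0.4, 0.6]
grip_width: 0.0848
```

View pics/e.png

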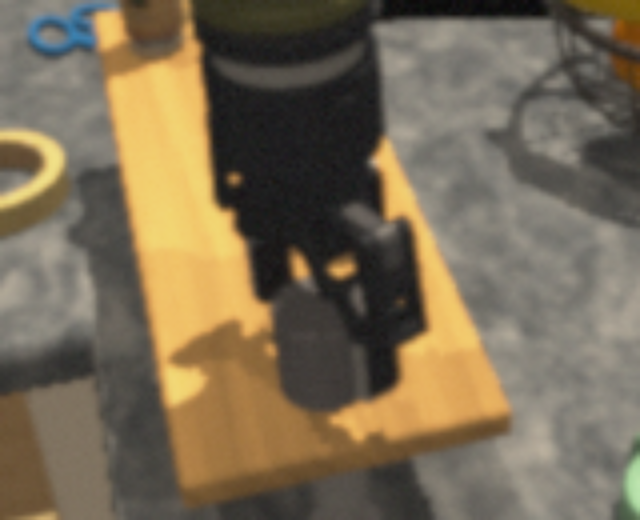

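The cap stands between the open fingers (side crop (335,340)). Closing.

```bash
python3 -m handwheel '[[[0,0,0],[0,0,0],65],[[0,0,0],[0,0,0],40],[[0,0,0],[0,0,0],40],[[0,0,0],[0,0,0],40],[[0,0,0],[0,0,0],40],[[0,0,0],[0,0,0],40],[[0,0,0],[0,0,0],40]]' 25
```

```text
clock: 4.9
tcp_pos: [0.5018, 0.0217, 0.1313]
tcp_rot: [179.9, -0.4, 20.7]
contact_force: [-1.3, 0.2, 0.3]
grip_width: 0.0479
```

```bash
python3 -m handwheel '[[[0,0,5],[0,0,0],40],[[0,0,10],[0,0,0],40],[[0,0,15],[0,0,0],40],[[0,0,15],[0,0,0],40],[[0,0,15],[0,0,0],40],[[0,0,5],[0,0,0],40],[[0,0,0],[0,0,0],40]]'
python3 - <<'E'
from h import *
b=snapshot('side')[130:280,200:360]
save('f',cv2.resize(b,(640,600)))
E
```

```text
clock: 5.6
tcp_pos: [0.5018, 0.0211, 0.2017]
tcp_rot: [179.8, -0.4, 20.6]
contact_force: [0.6, 0.1, -0.7]
grip_width: 0.0481
```

View pics/f.png

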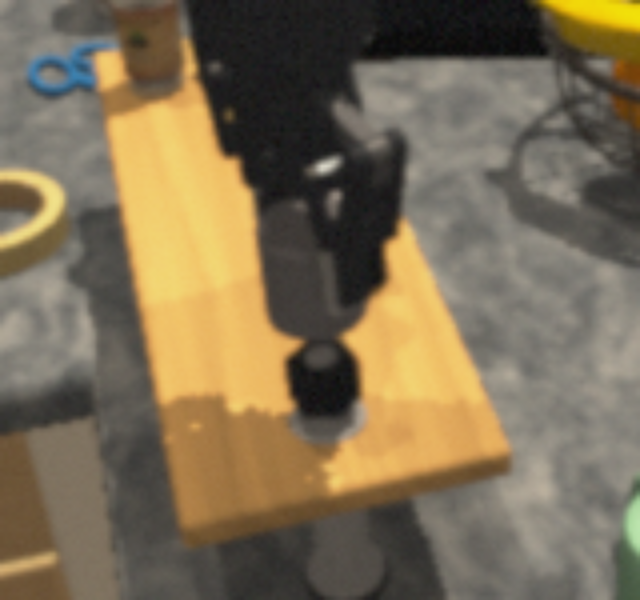

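```bash
python3 -m handwheel '[[[-7,18,0],[0,0,0],40],[[-7,18,0],[0,0,0],40],[[-7,18,0],[0,0,0],40],[[-7,18,0],[0,0,0],40],[[-7,18,0],[0,0,0],40],[[-7,18,0],[0,0,0],40],[[-7,18,0],[0,0,0],40],[[0,0,0],[0,0.006,0],40],[[0,0,-20],[0,0,0],40],[[0,0,-20],[0,0,0],40],[[0,0,-10],[0,0,0],40],[[0,0,0],[0,0,0],40]]'
```

```text
clock: 6.85
tcp_pos: [0.4483, 0.1466, 0.1439]
tcp_rot: [179.8, 0.6, 20.4]
contact_force: [0.5, -0.2, -0.7]
grip_width: 0.0479
```

```bash
python3 -m handwheel '[[[8,0,-3],[0,-0.008,0],40],[[0,0,-4],[0,0,0],40],[[0,0,-2],[0,0,0],40],[[0,0,0],[0,0,0],40]]'
```

```text
clock: 7.25
tcp_pos: [0.4587, 0.1456, 0.1354]
tcp_rot: [179.6, 0.0, 20.3]
contact_force: [-0.4, -0.3, -1.1]
grip_width: 0.0478
```

```bash
python3 -m handwheel '[[[0,0,-2],[0,0,0],40],[[0,0,-1.5],[0,0,0],40],[[0,0,0],[0,0,0],40]]'
```

```text
clock: 7.55
tcp_pos: [0.4589, 0.1457, 0.1324]
tcp_rot: [179.6, -0.1, 20.3]
contact_force: [0.7, 0.2, 0.8]
grip_width: 0.0482
```

```bash
python3 -m handwheel '[[[0,0,-0.7],[0,0,0],40],[[0,0,0],[0,0,0],55],[[0,0,0],[0,0,0],85],[[0,0,0],[0,0,0],85],[[0,0,0],[0,0,0],85],[[0,0,10],[0,0,0],85],[[0,0,20],[0,0,0],85],[[0,0,25],[0,0,0],85],[[0,0,25],[0,0,0],85],[[0,-20,20],[0,0,0],85],[[0,-40,10],[0,0,0],85],[[0,-40,0],[0,0,0],85],[[0,-40,0],[0,0,0],85],[[0,-40,0],[0,0,0],85],[[0,0,0],[0,0,0],85]]'
python3 - <<'E'
from h import *
t=snapshot('top');s=snapshot('side')
save('g1',cv2.resize(t[180:300,180:420],(800,400)));save('g2',cv2.resize(s[130:280,200:360],(640,600)))
for c in('top','side'):
  for l in('cap','hex_head','hex_top','vial_mid','bubble','level'):
    for r in pinpoint(c,l):print(c,l,np.round(r['position'],1),r['score'])
E
```

```text
clock: 9.05
tcp_pos: [0.4584, -0.0388, 0.2531]
tcp_rot: [179.5, -0.5, 20.6]
contact_force: [0.4, -0.4, -0.2]
grip_width: 0.0849
top cap [440.4 213.4] 0.88
top hex_head [374.8 237. ] 0.61
top hex_top [374.2 235. ] 0.72
top vial_mid [291.1 217.7] 0.92
top level [290.3 220.3] 0.56
side cap [252.4 204. ] 0.73
side cap [339.7 340.2] 0.65
side hex_head [282. 229.] 0.65
side hex_top [281.9 218.6] 0.67
side vial_mid [281.5 166.3] 0.66
side level [281.2 178.2] 0.94
side level [282.  235.4] 0.72
```

View pics/g1.png

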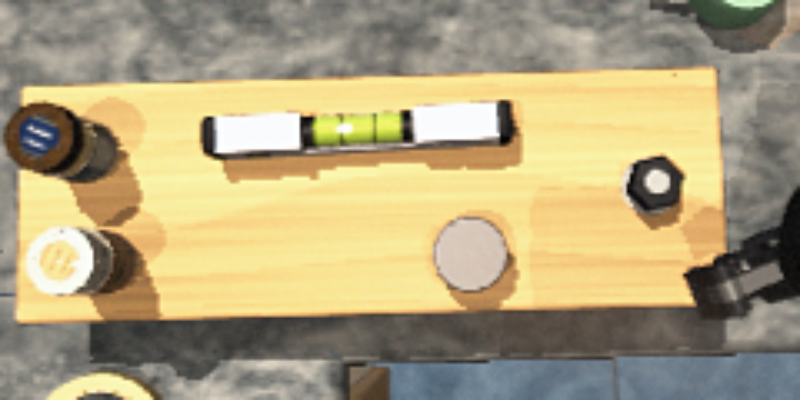

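View pics/g2.png

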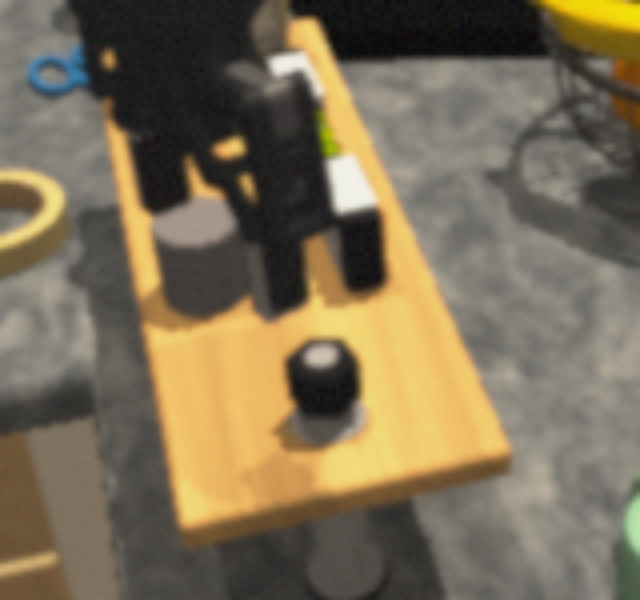

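The cap stands on the board at g1 (470,254), about 130 mm off. The bare hex head is at g1 (655,184), and the level is undisturbed with its bubble at (343,128), left of the lines. Now the hex's orientation.

```bash
python3 - <<'E'
from h import *
t=snapshot('top')
c=t[220:252,360:392];save('h',cv2.resize(c,(576,576),interpolation=cv2.INTER_CUBIC))
m=silhouettes('top','hex_head')
for r in m:
    ys,xs=np.nonzero(r['pixels']);print(r['score'],r['position'],len(xs),xs.min(),xs.max(),ys.min(),ys.max())
print(atz('top',[374.2,235],.156),atz('side',[281.9,218.6],.156),atz('top',[377,235],.156))
E
```

```text
0.78 [376.8, 237.8] 192 369 384 228 242
[0.49792724 0.02964958 0.156     ] [0.50476291 0.0236477  0.156     ] [0.49776003 0.02370054 0.156     ]
```

View pics/h.png

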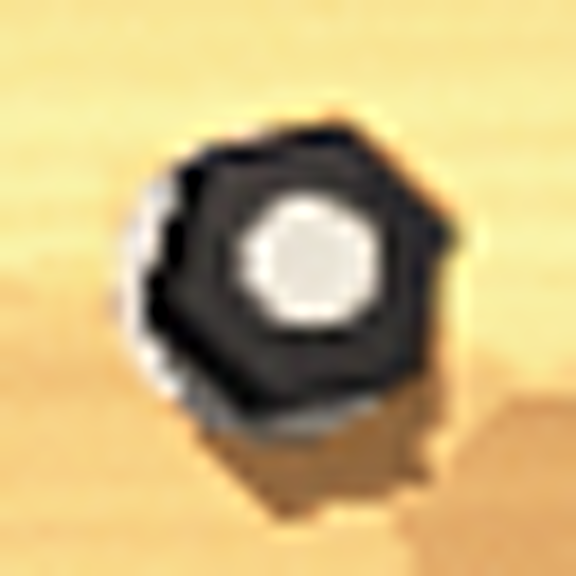

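```bash
python3 - <<'E'
from h import *
s=read_state();print(np.round(s['joint_pos'],1),s['tcp_pos'],s['tcp_rot'])
print(atz('top',[376.7,233.9],.156))
t=snapshot('top');c=cv2.cvtColor(t,cv2.COLOR_RGB2GRAY).astype('uint8')
# fit prism silhouette (head between z .13 and .156)
m=(c[222:250,364:390]<105).astype('uint8')
best=[]
yy,xx=np.mgrid[222:250,364:390]
for x in np.arange(.494,.508,.001):
 for y in np.arange(.018,.031,.001):
  for a in range(0,60,3):
   P=[proj('top',[x+.0185*np.cos(np.radians(a+30+60*k)),y+.0185*np.sin(np.radians(a+30+60*k)),z]) for z in(.131,.157) for k in range(6)] if False else None
   ang=np.radians(a+30+60*np.arange(6))
   key=None
   best.append((x,y,a))
C=calibration('top');K=np.array(C["camera_matrix"]);T=np.linalg.inv(np.array(C["world_from_camera"]))
def pj(X):
    q=X@T[:3,:3].T+T[:3,3];q=q*[1,-1,-1];q=q@K.T;return q[:,:2]/q[:,2:]
S=8
mg=cv2.resize(c[222:250,364:390],None,fx=S,fy=S,interpolation=cv2.INTER_CUBIC)
M=(mg<95);sc=[]
# fill white disc: closed contour
cs,_=cv2.findContours(M.astype('uint8'),cv2.RETR_EXTERNAL,cv2.CHAIN_APPROX_NONE);k=max(cs,key=cv2.contourArea);F=np.zeros_like(mg);cv2.drawContours(F,[k],-1,1,-1)
for x,y,a in best:
    ang=np.radians(a+30+60*np.arange(6))
    X=np.vstack([np.c_[x+.0185*np.cos(ang),y+.0185*np.sin(ang),np.full(6,z)] for z in(.130,.156)])
    p=((pj(X)-[364,222]+.5)*S).astype('float32')
    h=cv2.convexHull(p).astype('int32');G=np.zeros_like(F);cv2.fillConvexPoly(G,h,1)
    sc.append(((G&F).sum()/ (G|F).sum(),x,y,a))
sc.sort(reverse=True)
for q in sc[:12]:print(np.round(q,4))
E
```

```text
[  3.2  25.3  -7.3 116.2   5.3  38.1 -76.4] [ 0.45916693 -0.03208848  0.25228978] [179.66845047  -0.58829663  21.21937757]
[0.50011738 0.02422244 0.156     ]
[ 0.9367  0.499   0.024  12.    ]
[0.9326 0.499  0.024  9.    ]
[ 0.9286  0.499   0.024  15.    ]
[ 0.926  0.499  0.025 15.   ]
[ 0.9247  0.499   0.025  12.    ]
[0.9233 0.499  0.024  6.    ]
[ 0.921  0.499  0.025 18.   ]
[0.9205 0.499  0.025  9.    ]
[ 0.9196  0.499   0.024  18.    ]
[ 0.918  0.498  0.024 12.   ]
[ 0.9179  0.498   0.024  15.    ]
[0.9179 0.498  0.024  9.    ]
```

```bash
python3 -m handwheel '[[[10,14,-2],[0,0,0.1],85],[[10,14,-2],[0,0,0.1],85],[[10,14,-2],[0,0,0.1],70],[[10,13,-2],[0.01,0.005,0.07],70],[[0,0,-15],[0,0,0],60],[[0,0,-15],[0,0,0],60],[[0,0,0],[0,0,0],60]]'
```

```text
clock: 10.6
tcp_pos: [0.5012, 0.0246, 0.2136]
tcp_rot: [-179.8, -0.9, 43.2]
contact_force: [-0.7, -0.5, -1.6]
grip_width: 0.0603
```

```bash
python3 -m handwheel '[[[-0.5,-1,-10],[-0.011,0.012,-0.01],60],[[0,0,-20],[0,0,0],60],[[0,0,-15],[0,0,0],60],[[0,0,0],[0,0,0],60]]'
python3 - <<'E'
from h import *
b=snapshot('side')[170:260,230:340]
save('i',cv2.resize(b,(660,540),interpolation=2))
E
```

```text
clock: 11.0
tcp_pos: [0.5019, 0.0231, 0.1681]
tcp_rot: [-179.9, 0.1, 42.4]
contact_force: [0.1, -0.4, 0.5]
grip_width: 0.0602
```

View pics/i.png

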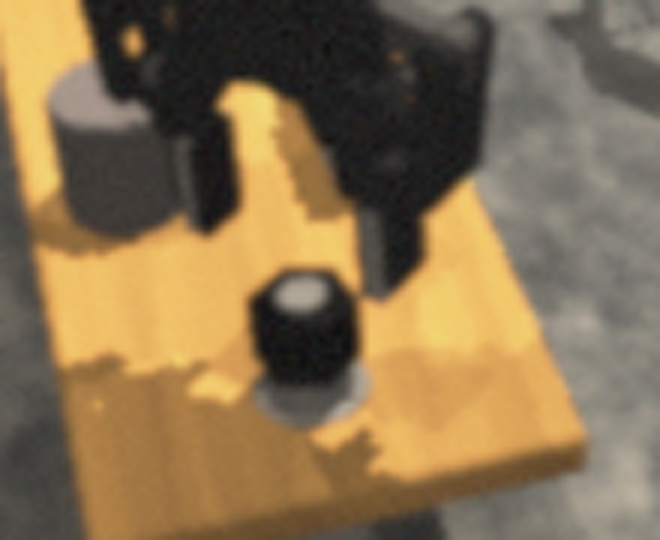

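The tips hang above the head, either side of it at i (210,225) and (380,290), with the head at (300,320). Descending.

```bash
python3 -m handwheel '[[[-1,0.5,-15],[0,0,0],60],[[0,0,-15],[0,0,0],60],[[0,0,-8],[0,0,0],60],[[0,0,0],[0,0,0],60]]'
```

```text
clock: 11.45
tcp_pos: [0.5045, 0.0238, 0.1332]
tcp_rot: [179.8, -0.3, 42.3]
contact_force: [-0.2, -0.1, 0.3]
grip_width: 0.0602
```

```bash
python3 -m handwheel '[[[-3.5,0,-4.5],[0,0.004,0],60],[[0,0,0],[0,0,0],60]]'
python3 -m handwheel '[[[0,0,0],[0,0,0],45],[[0,0,0],[0,0,0],30],[[0,0,0],[0,0,0],20],[[0,0,0],[0,0,0],20],[[0,0,0],[0,0,0],20],[[0,0,0],[0,0,0],20],[[0,0,0],[0,0,0],20]]' 50
```

```text
clock: 11.65
tcp_pos: [0.5015, 0.0238, 0.1296]
tcp_rot: [179.9, -0.2, 42.3]
contact_force: [-0.5, -0.7, 0.2]
grip_width: 0.0601
clock: 12.35
tcp_pos: [0.5013, 0.0245, 0.1308]
tcp_rot: [179.9, -0.2, 42.3]
contact_force: [-0.2, 0.9, 0.1]
grip_width: 0.0313
```

Opening 31.3 mm, so the fingers are on the flats. Pressing.

```bash
python3 -m handwheel '[[[0,0,-1],[0,0,0],20],[[0,0,0],[0,0,0],20],[[0,0,0],[0,0,0],20]]' 80;  python3 - <<'E'
from h import *
for i in range(4):
    snapshot('top');s=read_state();print(s['contact_force'],s['tcp_pos'])
E
```

```text
clock: 12.65
tcp_pos: [0.5013, 0.0245, 0.1306]
tcp_rot: [179.9, -0.2, 42.3]
contact_force: [-1.1, 0.5, 2.7]
grip_width: 0.0304
[-0.45605073  0.00649344  2.00761083] [0.50128286 0.02454271 0.13054636]
[-0.17305592  1.11221022  3.56397654] [0.50126885 0.02457388 0.13047573]
[-2.0665229  -0.16792131  3.79016264] [0.50126597 0.02455243 0.13043542]
[-0.82269186 -0.0722307   4.14653098] [0.50127712 0.02455552 0.1304176 ]
```

```bash
python3 -m handwheel '[[[0,0,-1.5],[0,0,0],20]]';python3 -m handwheel '[[[0,0,-1.5],[0,0,0],20]]';  python3 - <<'E'
from h import *
for i in range(6):
    snapshot('top');s=read_state();print(s['contact_force'],s['tcp_pos'])
E
```

```text
clock: 12.95
tcp_pos: [0.5013, 0.0245, 0.1293]
tcp_rot: [179.9, -0.2, 42.3]
contact_force: [-2.7, 0.7, 13.7]
grip_width: 0.0306
clock: 13.05
tcp_pos: [0.5013, 0.0245, 0.1287]
tcp_rot: [179.8, -0.2, 42.3]
contact_force: [-3.5, 0.3, 18.3]
grip_width: 0.0308
[-3.68919738 -0.75242886 17.84020763] [0.50128183 0.02450005 0.12872941]
[-4.31987377 -0.09422964 16.3958394 ] [0.50129124 0.02451193 0.12889097]
[-3.33687576  0.22302592 16.02755665] [0.50126445 0.02452893 0.12893762]
[-2.22451605  0.31946918 15.3967614 ] [0.50130004 0.024523   0.12897685]
[-4.93782724 -0.05634164 15.06489697] [0.50126041 0.02453432 0.12896929]
[-4.11306769 -0.11354386 16.72405248] [0.50129949 0.02450409 0.12898301]
```

```bash
python3 -m handwheel '[[[0,0,0.5],[0,0,-0.06],20],[[0,0,0],[0,0,-0.1],20],[[0,0,0],[0,0,-0.1],20],[[0,0,0],[0,0,-0.1],20],[[0,0,0],[0,0,-0.1],20],[[0,0,0],[0,0,0],20]]'; python3 - <<'E'
from h import *
for i in range(3):
    t=snapshot('top');s=read_state();print(s['contact_force'],s['tcp_pos'],s['tcp_rot'])
save('j',cv2.resize(t[180:300,260:420],(800,600),interpolation=2))
E
```

```text
clock: 13.95
tcp_pos: [0.5014, 0.0242, 0.1306]
tcp_rot: [179.8, -0.3, 15.2]
contact_force: [-1.2, -0.3, 2.1]
grip_width: 0.0305
[-2.1651973   1.20916072  3.73044888] [0.50143814 0.02423982 0.13060905] [179.76394471  -0.2832669   15.28599084]
[-1.02400673  0.79177417  2.7971225 ] [0.50144912 0.02420927 0.13061055] [179.77298187  -0.28683971  15.3158828 ]
[-0.5708168   0.54791095  1.64804411] [0.50143362 0.02420407 0.13059841] [179.78134738  -0.28730449  15.3108512 ]
```

View pics/j.png

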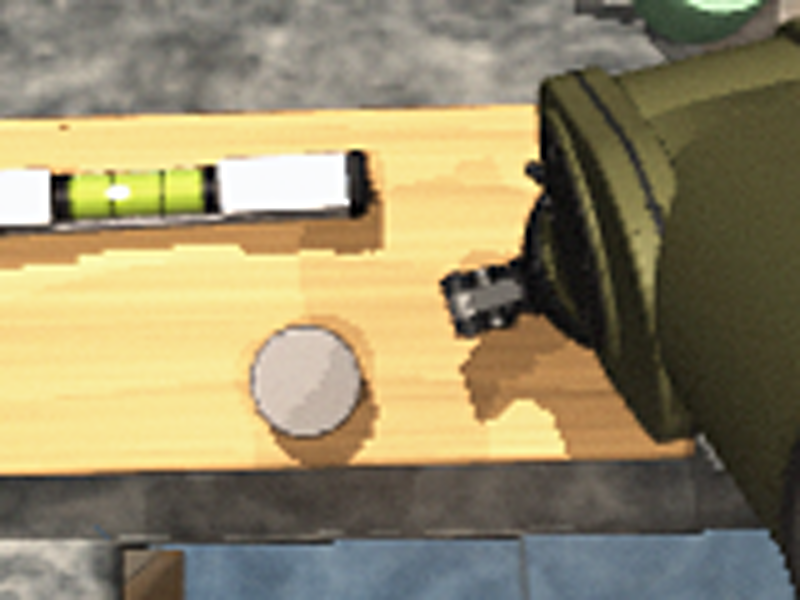

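The bubble stands at j (118,192) and the lines at about (110) and (163), so it is roughly 7.5 mm off with little push. More turning is needed, with a downward share in every row.

```bash
python3 -m handwheel '[[[0,0,-1],[0,0,-0.06],20],[[0,0,-0.8],[0,0,-0.1],20],[[0,0,-0.6],[0,0,-0.1],20],[[0,0,-0.6],[0,0,-0.1],20],[[0,0,-0.6],[0,0,-0.1],20]]'; python3 -c "
from h import *
s=read_state();print(s['ft_torque'],s['joint_pos'])"
```

```text
clock: 14.6
tcp_pos: [0.5014, 0.0239, 0.1297]
tcp_rot: [179.9, -0.4, -11.3]
contact_force: [-1.3, 0.3, 10.1]
grip_width: 0.0307
[0.26958876 0.66862855 0.16675446] [ -10.9463455    40.02070073    4.53315336  116.86503956   -6.83233318
   23.05609365 -102.50269273]
```

```bash
python3 -m handwheel '[[[0,0,-0.6],[0.0,0.003,-0.1],20],[[0,0,-0.6],[0,0.003,-0.1],20],[[0,0,-0.6],[0,0,-0.1],20],[[0,0,-0.6],[0,0,-0.1],20],[[0,0,-0.6],[0,0,-0.1],20],[[0,0,-0.6],[0,0,0],20]]'; python3 - <<'E'
from h import *
for i in range(16):
    t=snapshot('top')
    if i%4==3:s=read_state();print(s['contact_force'],s['tcp_pos'],s['tcp_rot'],s['joint_pos'][6])
save('k',cv2.resize(t[205:231,265:313],(800,433),interpolation=2))
print(pinpoint('top','bubble'),pinpoint('top','vial_mid'))
E
```

```text
clock: 15.2
tcp_pos: [0.5012, 0.0235, 0.1297]
tcp_rot: [179.9, -0.0, -40.4]
contact_force: [-1.9, 0.7, 9.5]
grip_width: 0.0306
[-1.99858016  0.97674187  9.15717436] [0.50120039 0.02358098 0.12970612] [ 1.79892964e+02 -2.41853718e-02 -4.03296043e+01] -119.77450300137649
[-2.61077415  1.09157606  9.08221441] [0.50117025 0.02355258 0.12969933] [ 1.79892311e+02 -1.80856758e-02 -4.03325864e+01] -119.77328666856043
[-2.44517058  0.54696207  8.96270636] [0.50119188 0.023567   0.12972335] [ 1.79896327e+02 -2.06579618e-02 -4.03310271e+01] -119.77270856112466
[-1.75737253  0.4333799   9.44780275] [0.50121371 0.02352042 0.12971709] [ 1.79894877e+02 -2.42735510e-02 -4.03317468e+01] -119.77246808240763
[] [{'position': [288.8, 218.1], 'score': 0.6}]
```

View pics/k.png

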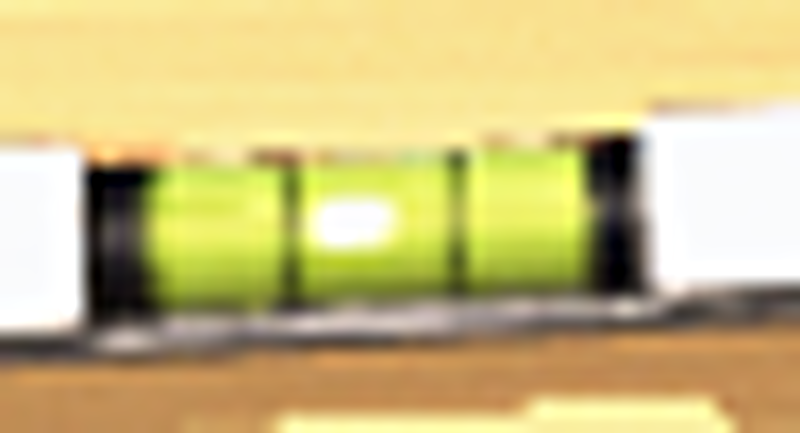

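Lines at k x = 290 and 457, bubble 308 to 397: about 2.7 mm off at 9.3 N. Turning about 0.4 rad more.

```bash
python3 -m handwheel '[[[0,0,-0.6],[0,0,-0.1],20],[[0,0,-0.6],[0,0,-0.1],20],[[0,0,-0.6],[0,0,-0.1],20],[[0,0,-0.6],[0,0,-0.1],20],[[0,0,-0.6],[0,0,0],20]]'; python3 - <<'E'
from h import *
for i in range(24):
    t=snapshot('top')
    if i%6==5:s=read_state();print(s['contact_force'],s['tcp_pos'],s['tcp_rot'],s['joint_pos'][6],s['grip_width'])
save('l',cv2.resize(t[205:231,265:313],(800,433),interpolation=2))
save('l2',cv2.resize(t[180:300,180:420],(800,400)))
for l in('bubble','vial_mid','cap','level'):print(pinpoint('top',l))
r=t[205:231,265:313].astype(int)
print(r[8:18,10:36].min(2).tolist())
E
```

```text
clock: 16.6
tcp_pos: [0.5009, 0.0234, 0.1295]
tcp_rot: [180.0, 0.1, -63.4]
contact_force: [-1.3, 1.2, 10.2]
grip_width: 0.0305
[-1.39007803  0.42819592 10.24885703] [0.50096272 0.02340144 0.12955864] [-1.79998710e+02  9.66121948e-02 -6.33251892e+01] -133.5916995818477 0.03026433959072911
[-1.92817419  1.99792429 10.23697295] [0.50091627 0.02338184 0.12954072] [ 1.79995591e+02  9.99887435e-02 -6.33266351e+01] -133.58977946886895 0.03060681478325934
[-1.90468369  1.08841373 10.03267812] [0.50096736 0.0233872  0.12956393] [-1.79998469e+02  9.84073547e-02 -6.33278865e+01] -133.58979172725248 0.030361998004004007
[-1.59335998  1.28559773 10.3700985 ] [0.50093788 0.02338017 0.12955759] [ 1.79998671e+02  9.86186904e-02 -6.33260360e+01] -133.58847382783765 0.030817073817140633
[]
[{'position': [288.0, 217.3], 'score': 0.79}, {'position': [213.6, 255.5], 'score': 0.67}, {'position': [205.8, 225.9], 'score': 0.58}, {'position': [394.5, 176.9], 'score': 0.41}]
[{'position': [319.4, 255.4], 'score': 0.69}, {'position': [439.6, 211.4], 'score': 0.5}]
[{'position': [285.0, 221.2], 'score': 0.57}]

[... 454 characters left out ...]
13, 116, 117, 123, 112, 66], [76, 81, 85, 87, 86, 88, 82, 65, 86, 137, 246, 252, 252, 252, 185, 91, 85, 78, 108, 107, 107, 109, 108, 112, 108, 79], [103, 104, 105, 112, 111, 114, 106, 83, 102, 169, 253, 252, 252, 252, 186, 98, 95, 73, 100, 99, 97, 96, 94, 98, 88, 65], [100, 101, 97, 96, 97, 96, 84, 59, 81, 116, 195, 218, 206, 166, 113, 75, 69, 47, 69, 72, 72, 72, 72, 70, 57, 33], [71, 74, 72, 71, 69, 68, 61, 42, 62, 62, 58, 62, 57, 57, 59, 66, 53, 39, 61, 64, 63, 60, 62, 61, 57, 32], [59, 63, 60, 61, 62, 59, 53, 35, 52, 52, 57, 54, 50, 48, 50, 50, 42, 23, 48, 54, 50, 47, 48, 44, 46, 21], [47, 56, 52, 48, 51, 52, 47, 30, 42, 50, 51, 52, 45, 51, 52, 54, 46, 40, 51, 60, 60, 60, 61, 79, 68, 47]]
```

View pics/l.png

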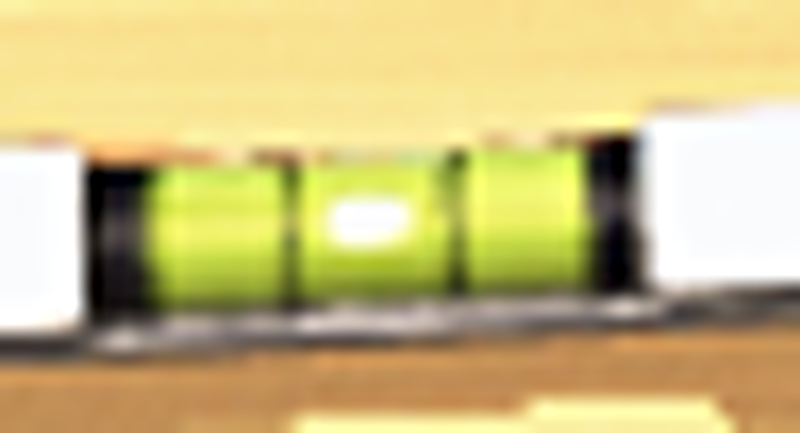

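View pics/l2.png

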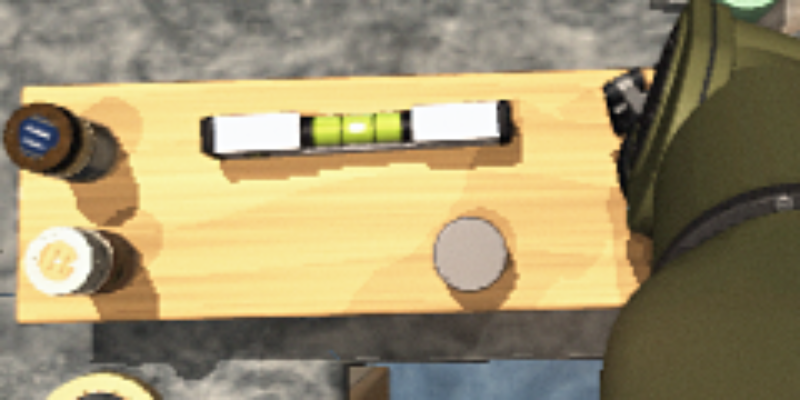

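The bubble spans l x = 325 to 412 (centre 368), against the lines' middle at 373.5. That is 0.7 mm off and at rest, with a steady 10.2 N push. The cap stands clear at l2 (470,254). Handing in.

```bash
python3 -c "
from cell import *
print(job_done())"
```

```text
the job is handed in; nothing more can be done
None
```

The job is handed in at about 18 s, with the gripper still holding the hex head, pressing it down and the bubble centred.

- **Cap:** I lifted the smaller grey cap off the adjuster and stood it on the board, about 130 mm from the head. The larger look-alike on the worktop was not touched.
- **Turning:** I gripped the head on two flats with 80 N and turned it about 1.84 rad clockwise.
- **Last checks:** The push was steady at about 10.2 N and the finger opening was 30.5 mm. The bubble was at rest about 0.7 mm from the middle, well within the 3.5 mm allowed. The level and both jars showed no visible shift. The last view caught only the edge of the mug, but nothing went near it.
- **Disagreements:** The bubble network never found the bubble, so I measured its position by eye against the two black lines in enlarged top-camera crops. During the first part of the turn the push dropped to about 2–4 N, and I restored it before the rest of the turn.

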